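Eject a staple cartridge and catch it with the other finger

TASK

Change-over at the desktop stapler: with one finger press the green eject key, so that the blue staple cartridge pops out of its bay, and with the other finger block the sloping chute so that the cartridge comes to rest against it on the open chute instead of sliding off the end. Do not grip or lift the cartridge and leave the other things where they are. Finish while holding: one finger still keeping the key down, the other still stopping the cartridge.

Things in the scene. Friction and masses are not known exactly. Their poses are not given: they have to be found in the camera images.
- stapler: Fixed white stapling unit. Origin: on the table under its middle; z up, x to its rear (roughly towards the robot), y to its left. In mm here: base x -125..125, y -50..100; rear hood x 77..125, 118 high; cheeks beside the bay x 13..79, 109 high; key housing x -105..15, y 43..97, 46 high. Ahead of x = 13 nothing but the key and a caught cartridge stands over 75 high
- chute: Slippery aluminium chute of the unit, sloping down 18 degrees to its front. Origin: on its surface, mid-width, below the parked cartridge, at (45, 0, 75) mm in the unit's frame; x runs UP the slope, y as the unit's, z square to the surface. Surface 43 mm wide, rims 8 mm high, ends at x = -180 mm. Its bay is the part between the cheeks
- cartridge: Blue staple cartridge, white label, loose, about 0.15 kg, 50 mm long (along the chute) x 40 x 32 high. Origin: centre of its underside, at the chute's origin when parked; its frame is level, the box lies tilted 18 degrees in it. Freed with the key about 5.5 mm down, it is shot out by a spring and is off the chute in well under 1 s unless stopped; at rest it pushes a finger with some 0.3 N
- key (a joint): Green eject key: 0 = up, 0.012 m = fully down; moves straight down, springs back. 2.5 N at first, 5.5 N fully down, plus up to 2 N of friction. It draws down a steel latch that stands 5 mm proud of the chute right in front of the parked cartridge
- key_top (a point): Centre of the key's flat top (50 mm along the unit's x, 36 mm across); at (-65, 68, 66) mm in the unit's frame when up, 54 mm high when fully down. The chute's middle lies 68 mm to its right (unit's -y)
- chute_beside_key (a point): Point on the chute's surface, mid-width, straight beside the key, at (-65, 0, 39) mm in the unit's frame: 15 mm lower than the pressed key's top. Two fingertips at equal height, one on the key, one above this point, press the key and bar the chute together
- chute_end (a point): Middle of the chute's lower end, on its surface (chute x = -180 mm)
- spare_cartridge: Bystander: grey spare cartridge with yellow label, loose on the table, 50 x 40 x 32 mm, origin at the centre of its underside
- glue_stick: Bystander: white glue stick with red cap, loose, standing, 29 mm diameter, 88 mm high, origin at the centre of its underside
- note_block: Bystander: yellow block of sticky notes, loose, 76 x 76 x 26 mm, origin at the centre of its underside
Things that resemble listed ones, but are neither listed nor needed, are in the scene too. What is meant by the cartridge is not brown, and is the larger of those in its own colour.

How it is judged:
On the way, in this order (a step that is already met when the one before it is completed fails the run):
1. the eject key is pressed (value of joint key above 0.003 m).
2. the cartridge has popped out of its bay (x of cartridge in the frame of chute below -0.035 m).
At the end, for the whole second after the job is handed in: A finger holds the eject key at least 6 mm down (over 1 N) while another stops the cartridge: it rests on the open chute, 35 to 150 mm down from its parked place, touched by the fingers (over 0.03 N), lying on the chute's surface (within 6 mm, over 0.2 N) and still (under 20 mm/s) (value of joint key above 0.006 m and x of cartridge in the frame of chute between -0.15 and -0.035 m and z of cartridge in the frame of chute between -0.004 and 0.006 m and contact force between the fingers and cartridge above 0.03 N and contact force between the fingers and key above 1 N and contact force between cartridge and stapler above 0.2 N and linear speed of cartridge below 0.02 m/s); the arm keeps its last pose, push and grip.
It fails at once if the cartridge slides off the end of the chute (x of cartridge in the frame of chute below -0.165 m).
It fails at once if the cartridge is lifted off the chute (over 15 mm) (z of cartridge in the frame of chute above 0.015 m).
It fails at once if a bystander is moved (over 15 mm) (distance of any of spare_cartridge, glue_stick, note_block from where it was at the start of the episode above 0.015 m).
It also fails if it takes over 29 s, if anything falls off the work surface, if the arm or the gripper's body presses on something with over 40 N, if the wrist force passes 120 N, or if a joint passes its speed limit or range.

ROBOT

A 6-joint arm with a two-finger parallel gripper is mounted at the origin on the work surface. World frame = base frame: x ahead of the robot, y to its left, z up, the work surface at z = 0. Lengths are in m, angles in rad, forces in N, time in s.
With the tool pointing down it reaches from about 0.3 to 0.775 m from the base axis. Payload 14.6 kg.
Tool frame: the origin (TCP) lies midway between the tips of the shut fingers; the grasp point (between the pads) lies r.grasp_offset behind it (r.grasp_offset is the distance from the TCP to the grasp point, in m); z points along the fingers, y is the line along which they close (so a half turn about z gives the same grasp; the last joint's range is limited). The gripper opens to 85 mm and grips with 20 to 120 N. Pads are 22 mm wide; open, the fingers measure 114 mm over their backs; the gripper's body (76 mm by 85 mm) begins 54 mm behind the grasp point. The pads swing forward as they close: fully open they stand 13 mm farther back than shut.
Start: joints at [1.218, 0.3, 1.521, -0, 1.321, -0.067], TCP at [0.155, 0.528, 0.201] pointing down, gripper open.
Joint ranges: [-3.03, 3.03], [-0.79, 2.21], [0.23, 2.52], [-1.04, 4.18], [0, 3.07], [-2.55, 2.55]. Speed limits (rad/s): [2.22, 2.22, 2.57, 3.14, 3.14, 3.14].

INTERFACE

Orientations are given as a unit quaternion [w, x, y, z].
In Python, from rig import r gives the robot as it stands. Calls block until the motion is done:
- r.goto(position, orientation): joint-space move of the TCP to a pose.
- r.servo_line(position, attitude=None, vel=0.15): straight line of the TCP; attitude=None keeps the orientation; vel is the mean speed in m/s.
- r.movej(angles): joint-space move.
- r.open_gripper() and r.grasp(grip_force=None): open the fingers fully, or close them until they stop; grip_force is the grip in N (None keeps the last).
- r.hold(seconds).
- r.ik(position, orientation): joint angles nearest the present ones, or None.
- r.camera(name): name is "side" or "top"; returns the picture (384x512x3 uint8, blue, green, red); there is no depth.
- r.camera_info(name): a dict with "camera_matrix" (3x3 intrinsics, pixels), "pose" (4x4, takes a point from camera to world coordinates). Camera axes: x right, y up, looking along -z (the intrinsics and any distortion apply to the point x, -y, -z); pixel columns grow to the right and rows downward; lengths in m; the calibration is good to about 2 mm. A picture is of the moment at which its call begins. camera_info takes no time and is no camera call.
A pose or a line that the arm cannot do raises r.PlanningError and nothing moves.
- r.close_job(): hands the job in; it is judged then, once.
Readings, each from a call of its own:
- r.read_clock(): time.
- r.read_qpos(): joint angles.
- r.read_joint_vel(): joint speeds.
- r.read_joint_torque(): joint torques, N m.
- r.read_ee_pos(): TCP position.
- r.read_tool_rot(): TCP orientation.
- r.read_contact_force(): force on the tool from outside, world axes, zero at the start.
- r.read_ft_torque(): the same for the moment, N m.
- r.read_finger_gap(): finger opening in m.
- r.read_gripper_force(): force on a finger pad.
Only numpy, scipy, OpenCV 4.12 (cv2) and the standard library are available. Lean on these libraries where they do the work, as an engineer would, in place of code of your own. Each camera call takes 0.05 s, during which the arm holds its last target. There are 200 camera calls.

## Working session

There is one attempt and no reset: what is moved stays moved. The work goes in short steps, each a Python script; the robot and the scene stay as the last script left them, time stands still between calls to the robot, and variables do not carry over. Pictures are saved under pics/ and viewed, at most 10 in all, crops included, and the job is handed in when it is done.

```bash
mkdir -p pics; python3 - <<'E'
from rig import r
import cv2,numpy as np
for n in("top","side"):
    im=r.camera(n); cv2.imwrite(f"pics/{n}0.png",im)
    i=r.camera_info(n); print(n,{k:np.round(v,3).tolist() if not isinstance(v,str) else v for k,v in i.items()})
print(r.grasp_offset,r.read_tool_rot(),r.read_finger_gap(),r.read_clock())
a=[cv2.imread(f"pics/{n}0.png") for n in("top","side")]
for n,im in zip(("top","side"),a): cv2.imwrite(f"pics/{n}0b.png",cv2.resize(im,(800,600),interpolation=cv2.INTER_CUBIC))
E
```

```text
top {'camera_matrix': [[351.279, 0.0, 259.979], [0.0, 351.279, 191.265], [0.0, 0.0, 1.0]], 'pose': [[-0.079, 0.969, -0.233, 0.318], [-0.997, -0.077, 0.016, 0.023], [-0.002, 0.234, 0.972, 0.974], [0.0, 0.0, 0.0, 1.0]]}
side {'camera_matrix': [[468.725, 0.0, 256.972], [0.0, 468.725, 190.762], [0.0, 0.0, 1.0]], 'pose': [[0.973, 0.151, -0.172, 0.333], [-0.228, 0.696, -0.681, -0.765], [0.016, 0.702, 0.712, 0.877], [0.0, 0.0, 0.0, 1.0]]}
0.0187 [-1.07909443e-04  1.42392863e-01  9.89810085e-01 -5.05528821e-04] 0.08563307965124975 0.1
```

View pics/top0b.png

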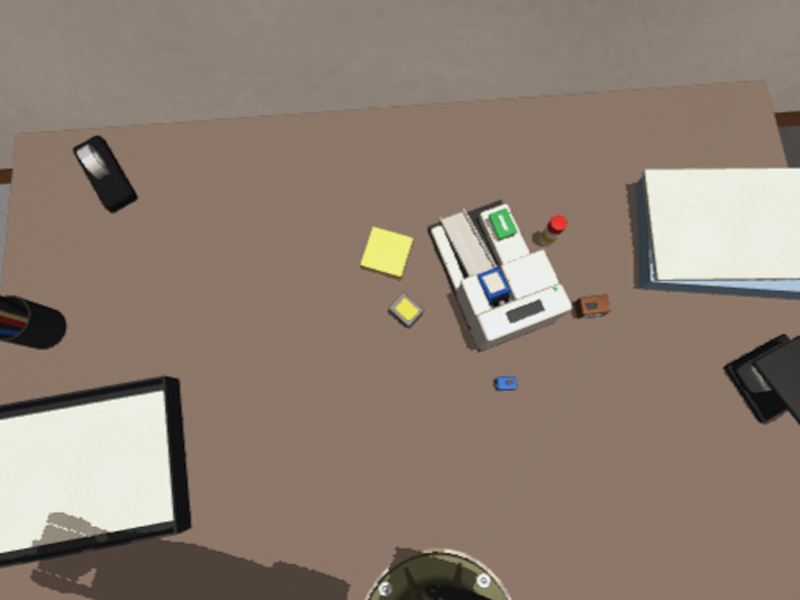

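View pics/side0b.png

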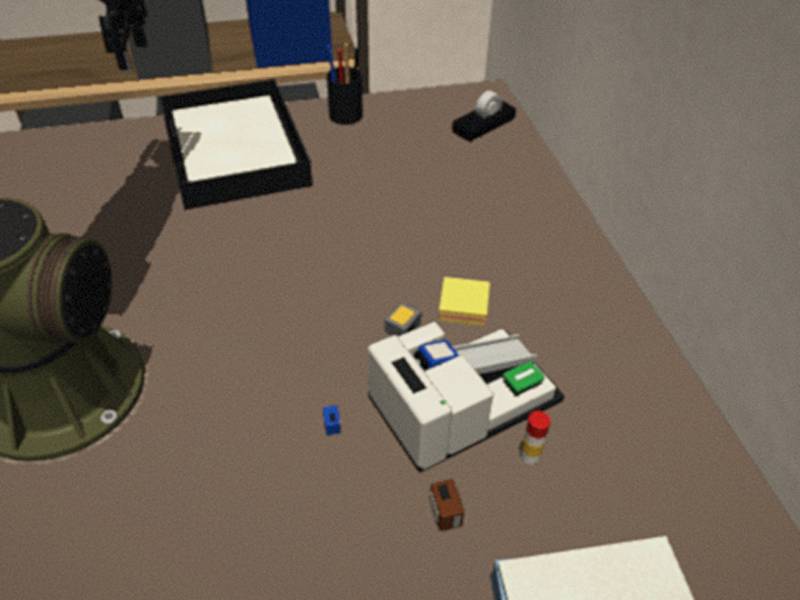

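Top view (800-px scale): blue things are the labelled cartridge in the bay at (493,285) and a small blue block at (506,383). The lookalikes are a brown block at (593,306) and the grey spare with yellow label at (406,310). I choose the bay one: it is the larger blue one and has a white label. The green key is at (503,223), the glue stick at (556,225) and the notes at (387,252). In the side view the key is at (524,377) and the cartridge at (438,353).

```bash
cat > h.py <<'E'
import cv2,numpy as np
from rig import r
from scipy.spatial.transform import Rotation as R
def ray(n,uv):
    i=r.camera_info(n);K=np.array(i["camera_matrix"]);T=np.array(i["pose"])
    d=np.linalg.inv(K)@[uv[0],uv[1],1];d=T[:3,:3]@(d*[1,-1,-1]);return T[:3,3],d
def plane(n,uv,z):
    o,d=ray(n,uv);return o+d*(z-o[2])/d[2]
def tri(a,b):
    A,B=[],[]
    for n,uv in(("top",a),("side",b)):
        o,d=ray(n,uv);d=d/np.linalg.norm(d);P=np.eye(3)-np.outer(d,d);A.append(P);B.append(P@o)
    return np.linalg.lstsq(np.vstack(A),np.hstack(B),rcond=None)[0]
def blobs(im,lo,hi,mina=15):
    m=cv2.inRange(cv2.cvtColor(im,cv2.COLOR_BGR2HSV),lo,hi)
    cs,_=cv2.findContours(m,cv2.RETR_EXTERNAL,cv2.CHAIN_APPROX_NONE)
    return sorted([c for c in cs if cv2.contourArea(c)>mina],key=cv2.contourArea,reverse=True)
E
python3 - <<'E'
from h import *
out=[]
for n,(x0,y0,w,h) in dict(top=(265,120,120,110),side=(225,190,150,120)).items():
    im=cv2.imread(f"pics/{n}0.png")
    for nm,lo,hi in(("green",(50,100,40),(80,255,255)),("blue",(100,120,40),(130,255,255)),("red",(0,180,120),(5,255,255))):
        for c in blobs(im,lo,hi)[:4]:
            rc=cv2.minAreaRect(c);M=cv2.moments(cv2.convexHull(c))
            print(n,nm,cv2.contourArea(c),np.round([M['m10']/M['m00'],M['m01']/M['m00']],1),np.round(cv2.boxPoints(rc),1).tolist())
    hs=cv2.cvtColor(im,cv2.COLOR_BGR2HSV)
    out.append(cv2.resize(im[y0:y0+h,x0:x0+w],(480,int(480*h/w)),interpolation=cv2.INTER_CUBIC)[:380])
hh=max(o.shape[0] for o in out)
out=[cv2.copyMakeBorder(cv2.resize(o,(400,int(o.shape[0]*400/480))),0,400-int(o.shape[0]*400/480),0,0,0) for o in out]
cv2.imwrite("pics/crop1.png",np.hstack(out))
E
```

```text
top green 182.5 [321.1 142.9] [[311.79998779296875, 137.60000610351562], [322.6000061035156, 132.1999969482422], [330.3999938964844, 147.8000030517578], [319.6000061035156, 153.1999969482422]]
top blue 245.5 [315.9 182.1] [[305.20001220703125, 175.8000030517578], [319.3999938964844, 169.6999969482422], [327.3999938964844, 188.3000030517578], [313.20001220703125, 194.39999389648438]]
top blue 68.5 [324.  244.7] [[318.0, 241.0], [330.0, 241.0], [330.0, 248.0], [318.0, 248.0]]
top blue 28.0 [  5.2 212.1] [[-0.4000000059604645, 213.1999969482422], [0.0, 209.8000030517578], [11.199999809265137, 211.1999969482422], [10.800000190734863, 214.60000610351562]]
top red 62.0 [356.8 142.3] [[352.0, 138.0], [361.0, 138.0], [361.0, 147.0], [352.0, 147.0]]
side green 292.5 [334.4 240.7] [[320.5, 238.0], [341.8999938964844, 228.5], [348.3999938964844, 243.1999969482422], [327.1000061035156, 252.60000610351562]]
side blue 1959.5 [185.5  20.1] [[157.89999389648438, 0.0], [209.1999969482422, -3.5], [212.10000610351562, 39.099998474121094], [160.89999389648438, 42.599998474121094]]
side blue 131.5 [211.7 268.2] [[207.0, 260.0], [216.0, 260.0], [216.0, 277.0], [207.0, 277.0]]
side blue 74.0 [279.2 225.7] [[267.1000061035156, 221.8000030517578], [287.1000061035156, 213.8000030517578], [292.6000061035156, 227.39999389648438], [272.6000061035156, 235.39999389648438]]
side blue 18.0 [213.3  48.2] [[212.0, 52.0], [212.0, 43.0], [215.0, 43.0], [215.0, 52.0]]
side red 114.5 [344.7 268.5] [[338.0, 263.0], [351.0, 263.0], [351.0, 274.0], [338.0, 274.0]]
```

View pics/crop1.png

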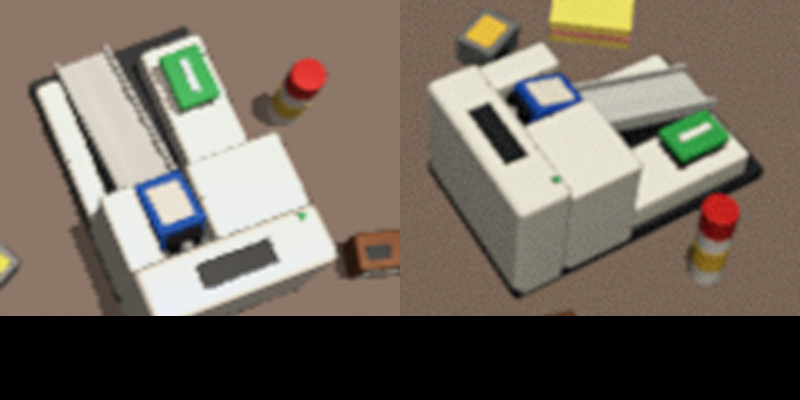

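The crop confirms the blue cartridge with a white label in the bay: label at crop (170,195) in the top view and (548,93) in the side view. The key's white mark is at (190,75) in the top view and (694,132) in the side view. The hood's front top edge runs (133,270)–(306,206) in the top view.

```bash
cat >> h.py <<'E'
def cen(im,lo,hi,near):
    c=min(blobs(im,lo,hi,8),key=lambda c:np.linalg.norm(c.reshape(-1,2).mean(0)-near))
    M=cv2.moments(cv2.convexHull(c));return np.array([M['m10']/M['m00'],M['m01']/M['m00']]),M['m00']
E
python3 - <<'E'
from h import *
P={}
near=dict(top=[(322,142.5),(316,178.5)],side=[(335.2,239.5),(280.5,225)])
for n in("top","side"):
    im=cv2.imread(f"pics/{n}0.png");hs=cv2.cvtColor(im,cv2.COLOR_BGR2HSV)
    for k,(u,v) in zip(("key","cart"),near[n]):
        # label: pale pixels in a small window round the mark
        w=9 if k=="cart" else 7; x0,y0=int(u)-w,int(v)-w
        s=hs[y0:y0+2*w+1,x0:x0+2*w+1]
        m=((s[...,1]<110)&(s[...,2]>130)).astype(np.uint8)
        nl,lab,st,ct=cv2.connectedComponentsWithStats(m)
        i=1+np.argmin(np.linalg.norm(ct[1:]-w,axis=1))
        P[n,k]=ct[i]+[x0,y0];print(n,k,P[n,k],st[i])
    v=hs[...,2];g=((hs[...,0]>50)&(hs[...,0]<80)&(hs[...,1]>100))
    try: print(n,"bright green",cen(im,(50,100,125),(80,255,255),near[n][0]))
    except Exception as e: print(e)
k=tri(P["top","key"],P["side","key"]);c=tri(P["top","cart"],P["side","cart"])
print("key",k,"cart",c)
for n in("top","side"):print(n,plane(n,P[n,"key"],.066),plane(n,P[n,"cart"],.1055))
a=plane("top",(305,201),.118);b=plane("top",(356.8,181.7),.118);print("hood",a,b,np.linalg.norm(a-b))
kk=np.mean([plane(n,P[n,"key"],.066) for n in("top","side")],0);cc=np.mean([plane(n,P[n,"cart"],.1055) for n in("top","side")],0)
ang=lambda d:np.degrees(np.arctan2(d[1],d[0]))
d=(cc-kk)[:2];print("len",np.linalg.norm(d),"exp",np.hypot(100.1,68))
yaw1=ang(d)-ang((100.1,-68));yaw2=ang((b-a)[:2])-90
print("yaw",yaw1,yaw2)
for y in(yaw1,yaw2):
    Z=R.from_euler('z',y,degrees=True).as_matrix()
    for nm,p,q in(("key",kk,(-65,68,66)),("cart",cc,(35.1,0,105.5)),("ha",a,(77,-50,118)),("hb",b,(77,100,118))):
        print(round(y,1),nm,(p-Z@(np.array(q)/1e3)).round(4))
E
```

```text
top key [321.65  142.375] [ 4  2  7 11 40]
top cart [315.62222222 180.2       ] [  1   5  16  14 135]
top bright green (array([321.23622047, 142.776028  ]), 190.5)
side key [334.96296296 239.2962963 ] [ 1  4 13  8 54]
side cart [279.55232558 222.77325581] [  0   0  19  14 172]
side bright green (array([335.07560815, 240.09598948]), 253.5)
key [ 0.6618603  -0.17200749  0.06480465] cart [ 0.54342154 -0.13485279  0.10873561]
top [ 0.66024257 -0.17163463  0.066     ] [ 0.54418401 -0.13543985  0.1055    ]
side [ 0.66255265 -0.17262673  0.066     ] [ 0.5443903  -0.13218403  0.1055    ]
hood [ 0.48972183 -0.10061842  0.118     ] [ 0.52879829 -0.23609632  0.118     ] 0.1410008178726452
len 0.12322006296293808 exp 121.01243737732085
yaw 196.07089506379967 -163.91063204864497
196.1 key [ 0.5801 -0.1248  0.    ]
196.1 cart [ 0.578  -0.1241  0.    ]
196.1 ha [ 0.5776 -0.1273  0.    ]
196.1 hb [ 0.5751 -0.1187  0.    ]
-163.9 key [ 0.5801 -0.1248  0.    ]
-163.9 cart [ 0.578  -0.1241  0.    ]
-163.9 ha [ 0.5776 -0.1273  0.    ]
-163.9 hb [ 0.5751 -0.1187  0.    ]
```

```bash
cat >> h.py <<'E'
Zu=R.from_euler('z',196.1,degrees=True).as_matrix();O=np.array([.579,-.1245,0])
def tool(yaw=25,roll=5,pitch=10,s=1):
    a,b,p=np.radians([yaw,roll,pitch])
    v=np.array([np.sin(a)*np.cos(b),np.cos(a)*np.cos(b),np.sin(b)])
    n=np.array([np.sin(p),0,-np.cos(p)]);n-=n@v*v;n/=np.linalg.norm(n)
    y=s*v;return Zu@np.column_stack([np.cross(y,n),y,n])
def pose(h,x=-50,y=73,s=1,**k):
    M=tool(s=s,**k);tip=O+Zu@(np.array([x,y,h])/1e3)
    q=R.from_matrix(M).as_quat(scalar_first=True)
    return tip-M@np.array([0,s*.0425,-.013]),q
E
python3 - <<'E'
from h import *
q0=np.array(r.read_qpos())
for s in(1,-1):
  for h in(170,90,56):
    p,q=pose(h,s=s);j=r.ik(p,q);print(s,h,p.round(3),None if j is None else np.round(j,2))
E
```

```text
1 170 [ 0.652 -0.14   0.154] [-0.23  0.7   1.05 -0.1   1.54  1.52]
1 90 [ 0.652 -0.14   0.074] [-0.23  0.77  1.12 -0.1   1.4   1.53]
1 56 [ 0.652 -0.14   0.04 ] [-0.23  0.81  1.14 -0.1   1.35  1.54]
-1 170 [ 0.652 -0.14   0.154] [-0.23  0.7   1.05 -0.1   1.54 -1.62]
-1 90 [ 0.652 -0.14   0.074] [-0.23  0.77  1.12 -0.1   1.4  -1.61]
-1 56 [ 0.652 -0.14   0.04 ] [-0.23  0.81  1.14 -0.1   1.35 -1.6 ]
```

```bash
python3 - <<'E'
from h import *
r.open_gripper()
p,q=pose(200);r.goto(p,q)
p,q=pose(76);r.servo_line(p,q,vel=.1)
print(r.read_clock(),r.read_ee_pos()-p,r.read_contact_force(),r.read_finger_gap())
out=[]
for n,(x0,y0) in dict(top=(265,115),side=(230,165)).items():
    im=r.camera(n);out.append(cv2.resize(im[y0:y0+120,x0:x0+130],(400,369),interpolation=cv2.INTER_CUBIC))
cv2.imwrite("pics/c2.png",np.hstack(out))
E
```

```text
4.6417 [ 3.67123956e-04 -8.21180695e-05  7.73711949e-04] [-1.1318704   0.39148041 -0.0315193 ] 0.08547415239965855
```

View pics/c2.png

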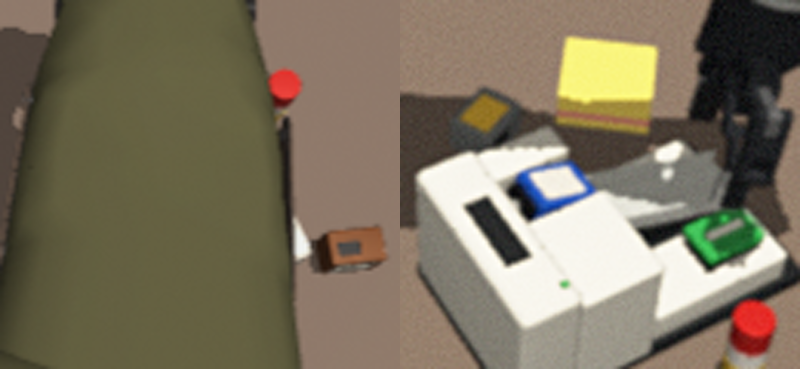

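Side view: the gripper is at the right (crop ~(745,100)), with a finger ending near (740,200) just behind the key at (725,238). I'll project the expected tip positions to compare.

```bash
cat >> h.py <<'E'
def proj(n,p):
    i=r.camera_info(n);T=np.array(i["pose"]);c=(T[:3,:3].T@(np.array(p)-T[:3,3]))*[1,-1,-1];c=np.array(i["camera_matrix"])@c;return c[:2]/c[2]
E
python3 - <<'E'
from h import *
im=r.camera("side");x0,y0,k=290,150,8
c=cv2.resize(im[y0:y0+75,x0:x0+95],None,fx=k,fy=k,interpolation=cv2.INTER_CUBIC)
p=np.array(r.read_ee_pos());M=R.from_quat(r.read_tool_rot(),scalar_first=True).as_matrix()
for s,col in((1,(0,0,255)),(-1,(255,0,255))):
  for a,b in((11,42.5),(-11,42.5),(-11,57),(11,57)):
    w=p+M@np.array([a/1e3,s*b/1e3,-.013]);u=(proj("side",w)-[x0,y0])*k+k/2;cv2.circle(c,(int(u[0]),int(u[1])),3,col,-1)
    print(s,a,b,((w-O)@Zu*1e3).round(0))
cv2.imwrite("pics/c3.png",c)
E
```

```text
1 11 42.5 [-60.  78.  75.]
1 -11 42.5 [-40.  68.  78.]
1 -11 57 [-34.  81.  79.]
1 11 57 [-54.  91.  76.]
-1 11 42.5 [-96.   1.  67.]
-1 -11 42.5 [-76.  -8.  71.]
-1 -11 57 [-82. -21.  70.]
-1 11 57 [-102.  -12.   66.]
```

View pics/c3.png

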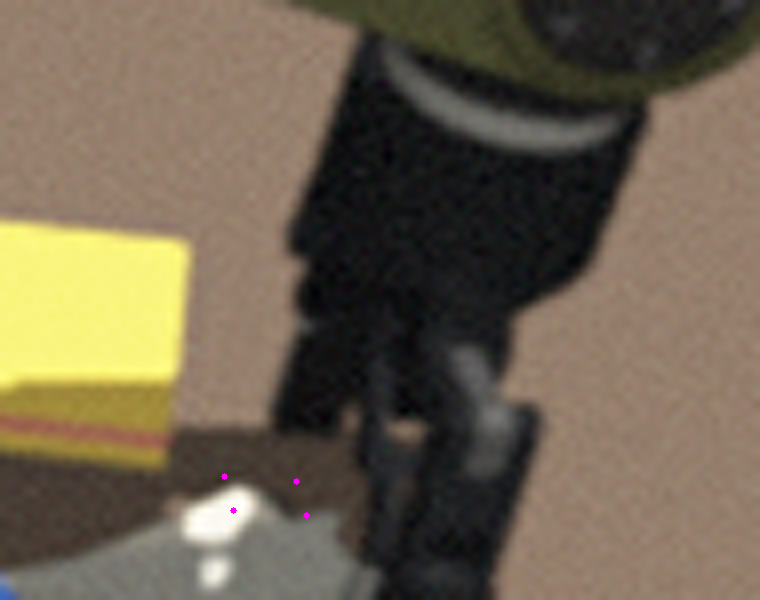

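The far (chute) finger ends at crop (305,425), while the prediction is around (265,495). I need a view covering the key finger too.

```bash
python3 - <<'E'
from h import *
im=r.camera("side");x0,y0,k=305,180,8
c=cv2.resize(im[y0:y0+75,x0:x0+70],None,fx=k,fy=k,interpolation=cv2.INTER_CUBIC)
c=cv2.convertScaleAbs(c,alpha=1.8,beta=10)
p=np.array(r.read_ee_pos());M=R.from_quat(r.read_tool_rot(),scalar_first=True).as_matrix()
for s,col in((1,(0,0,255)),(-1,(255,0,255))):
  for a,b in((11,42.5),(-11,42.5),(-11,57),(11,57)):
    w=p+M@np.array([a/1e3,s*b/1e3,-.013]);u=(proj("side",w)-[x0,y0])*k+k/2;cv2.circle(c,(int(u[0]),int(u[1])),3,col,-1)
for a,b in((25,18),(-25,18),(-25,-18),(25,-18)):
    w=O+Zu@(np.array([-65+a,68+b,66])/1e3);u=(proj("side",w)-[x0,y0])*k+k/2;cv2.circle(c,(int(u[0]),int(u[1])),3,(255,255,0),-1)
cv2.imwrite("pics/c4.png",c)
E
```

```text
(no output)
```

View pics/c4.png

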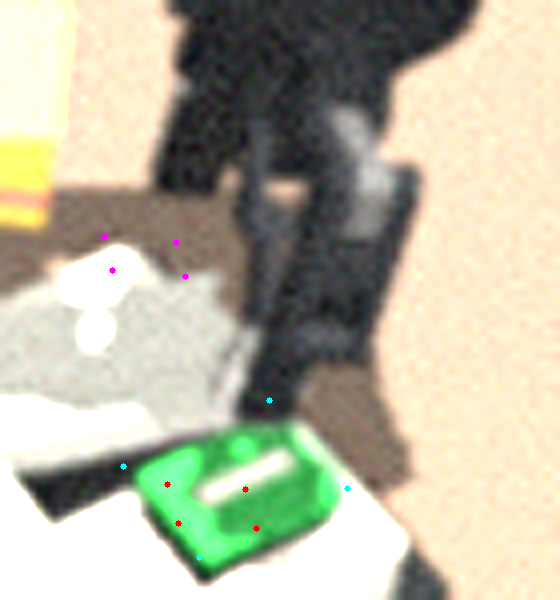

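```bash
python3 - <<'E'
from h import *
p=np.array(r.read_ee_pos());M=R.from_quat(r.read_tool_rot(),scalar_first=True).as_matrix()
print(p,r.read_qpos(),M.round(3).tolist())
for d in(13,25,35):
  for s in(1,-1):
    for b in (42.5,57):
      w=p+M@np.array([0,s*b/1e3,-d/1e3]);print(d,s,b,((w-O)@Zu*1e3).round(0),((proj("side",w)-[305,180])*8+4).round(0))
# tool x shift
print(((proj("side",p+M@[.01,0,0])-proj("side",p))*8).round(0),((proj("side",p+M@[0,.01,0])-proj("side",p))*8).round(0))
E
```

```text
[ 0.65180231 -0.13976834  0.05990702] [-0.2261305   0.78770025  1.12848247 -0.09897823  1.3778978   1.53334231] [[0.974, -0.154, -0.168], [-0.166, -0.984, -0.061], [-0.156, 0.087, -0.984]]
13 1 42.5 [-50.  73.  76.] [207. 487.]
13 1 57 [-44.  86.  78.] [217. 526.]
13 -1 42.5 [-86.  -4.  69.] [149. 273.]
13 -1 57 [-92. -17.  68.] [140. 239.]
25 1 42.5 [-52.  73.  88.] [218. 456.]
25 1 57 [-46.  86.  89.] [229. 495.]
25 -1 42.5 [-88.  -4.  81.] [160. 243.]
25 -1 57 [-94. -17.  80.] [151. 209.]
35 1 42.5 [-54.  73.  98.] [228. 430.]
35 1 57 [-48.  86.  99.] [239. 469.]
35 -1 42.5 [-90.  -4.  91.] [169. 217.]
35 -1 57 [-96. -17.  89.] [160. 184.]
[34.  2.] [ 7. 25.]
```

```bash
python3 - <<'E'
from h import *
f0=np.array(r.read_contact_force());h=76
while h>40:
    h-=2;p,q=pose(h);r.servo_line(p,vel=.03)
    f=np.array(r.read_contact_force())-f0
    if abs(f[2])>1.2: break
print(h,r.read_ee_pos()-p,f.round(2),r.read_ft_torque(),r.read_clock())
im=r.camera("side");x0,y0,k=260,170,6
c=cv2.resize(im[y0:y0+95,x0:x0+120],None,fx=k,fy=k,interpolation=cv2.INTER_CUBIC)
cv2.imwrite("pics/c5.png",cv2.convertScaleAbs(c,alpha=1.6,beta=5))
E
```

```text
40 [-9.51960946e-05  2.32152255e-06 -1.99355977e-04] [ 0.8  -0.03 -0.5 ] [ 0.05922413 -0.03427598  0.01397779] 9.3417
```

View pics/c5.png

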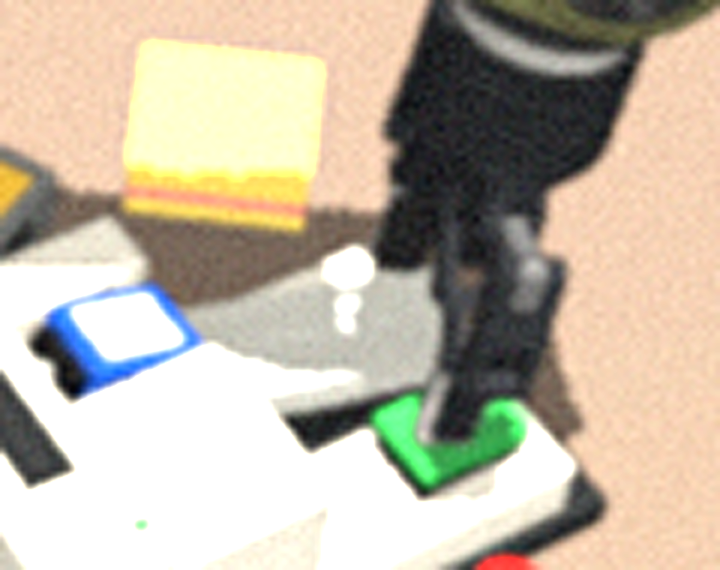

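The key finger is now over the key at crop (445,440) with no contact yet. The chute finger ends at (400,265), over the chute's lower part. The cartridge is still parked at (120,335). I'll work out where those tips sit in the unit's frame.

```bash
python3 - <<'E'
from h import *
for uv,zs in(((334,243.2),(.066,.07,.075)),((326.5,214),(.05,.06,.07))):
  for z in zs:print(uv,z,((plane("side",uv,z)-O)@Zu*1e3).round(0))
p=np.array(r.read_ee_pos());M=R.from_quat(r.read_tool_rot(),scalar_first=True).as_matrix()
print(p)
for d in(30,40):
  for s in(1,-1):
      w=p+M@np.array([0,s*.05,-d/1e3]);print(d,s,((w-O)@Zu*1e3).round(0),proj("side",w).round(1))
E
```

```text
(334, 243.2) 0.066 [-59.  77.  66.]
(334, 243.2) 0.07 [-56.  80.  70.]
(334, 243.2) 0.075 [-53.  83.  75.]
(326.5, 214) 0.05 [-104.  -12.   50.]
(326.5, 214) 0.06 [-98.  -5.  60.]
(326.5, 214) 0.07 [-91.   2.  70.]
[ 0.65161072 -0.13972618  0.02343537]
30 1 [-50.  80.  57.] [330.8 247.9]
30 -1 [-92. -11.  49.] [322.6 216.6]
40 1 [-52.  79.  67.] [332.1 244.8]
40 -1 [-94. -11.  58.] [323.6 213.5]
```

The tips really sit about 39 mm behind the TCP, not 13 mm, with lateral positions as planned. I'll correct that, roll slightly more so the chute finger sits deeper, and feel for the key.

```bash
sed -i 's/-\.013\])$/-.039])/; s/roll=5/roll=7/; s/x=-50,y=73/x=-47,y=73/' h.py; grep -n "039\|roll=7\|x=-47" h.py; python3 - <<'E'
from h import *
h=72;p,q=pose(h);print(p,r.read_ee_pos(),r.ik(p,q));r.servo_line(p,q,vel=.05);r.hold(.2)
f0=np.array(r.read_contact_force())
while h>58:
    h-=1;p,q=pose(h);r.servo_line(p,vel=.03)
    f=np.array(r.read_contact_force())-f0
    if f[2]>1.2: break
print(h,r.read_ee_pos()-p,f.round(2),r.read_clock())
E
```

```text
22:def tool(yaw=25,roll=7,pitch=10,s=1):
27:def pose(h,x=-47,y=73,s=1,**k):
[ 0.64866118 -0.14115657  0.05407861] [ 0.65161072 -0.13972618  0.02343537] [-0.21570375  0.78880313  1.14345506 -0.13287448  1.36299491  1.55759663]
68 [-4.23260895e-05 -4.29324944e-06 -7.85450102e-05] [-0.7  -0.23  1.26] 11.3583
```

The sed missed the offset line, so this stop is probably force noise. I'll fix the offset and use averaged readings.

```bash
sed -i 's/-\.013\]),q/-.039]),q/' h.py; grep -n "039" h.py; python3 - <<'E'
from h import *
def F(n=5):
    a=[]
    for _ in range(n): a.append(r.read_contact_force()); r.hold(.02)
    return np.mean(a,0),np.std(a,0)
f0,s0=F();print(f0,s0,r.read_ee_pos())
h=72;p,q=pose(h);r.servo_line(p,q,vel=.05);f0,s0=F();print(f0,s0)
while h>58:
    h-=1;p,q=pose(h);r.servo_line(p,vel=.03)
    f=F(3)[0]-f0;print(h,f.round(2))
    if f[2]>1.7: break
print(h,r.read_ee_pos()-p,r.read_clock())
E
```

```text
30:    return tip-M@np.array([0,s*.0425,-.039]),q
[-0.28156165 -0.07327319  0.40528952] [0.46876297 0.57211142 0.24759984] [ 0.64865755 -0.14117017  0.05007692]
[-0.35211156  0.29363894  0.22854547] [0.3717832  0.41150987 0.28496634]
71 [ 0.59 -0.18 -0.23]
70 [ 0.54 -0.42 -0.36]
69 [ 0.75 -0.54 -0.08]
68 [ 0.51 -0.24 -0.59]
67 [ 0.57 -0.54  0.09]
66 [ 0.38 -0.27 -0.1 ]
65 [ 0.18 -0.23 -0.38]
64 [ 0.18 -0.19 -0.1 ]
63 [ 0.74 -0.84  0.27]
62 [ 0.28 -0.45  1.09]
61 [ 0.36 -0.09  2.28]
61 [ 3.79860344e-05 -2.24711436e-05  6.26290751e-05] 15.4167
```

Contact is at h≈62, so the key's top is 66 mm there. Now the press, about 10.5 mm.

```bash
python3 - <<'E'
from h import *
p,q=pose(51.5);r.servo_line(p,vel=.03)
a=[]
for _ in range(6): a.append(r.read_contact_force()); r.hold(.02)
print(np.mean(a,0),r.read_ee_pos()-p,r.read_clock())
im=r.camera("side");x0,y0,k=260,170,6
c=cv2.resize(im[y0:y0+95,x0:x0+120],None,fx=k,fy=k,interpolation=cv2.INTER_CUBIC)
cv2.imwrite("pics/c6.png",cv2.convertScaleAbs(c,alpha=1.6,beta=5))
E
```

```text
[-0.20650954  0.67161247  4.09484006] [ 8.36330766e-05 -2.43002222e-05  1.49915211e-04] 15.9833
```

View pics/c6.png

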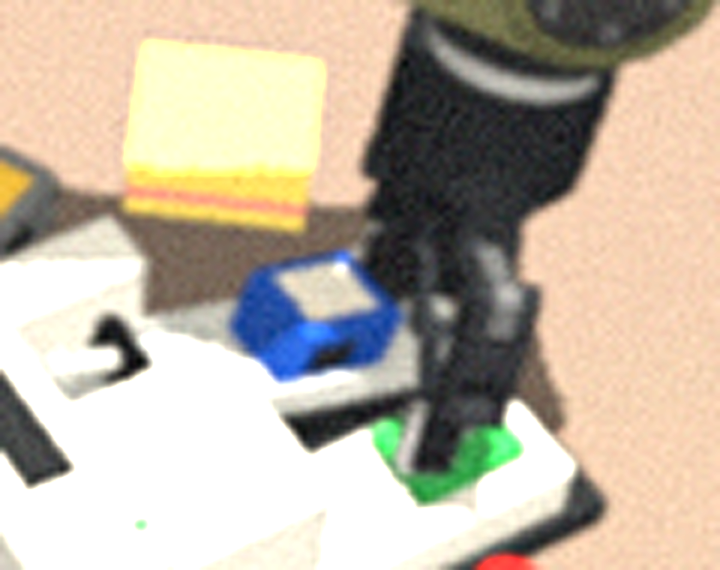

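The cartridge (crop (320,310)) is out of its bay and stopped at the chute finger. The key is down under the other finger at (430,450). The cartridge looks somewhat turned, so I'll let it settle and measure it.

```bash
python3 - <<'E'
from h import *
def lab(im):
    hs=cv2.cvtColor(im,cv2.COLOR_BGR2HSV);m=cv2.inRange(hs,(100,110,30),(130,255,255));m[:205]=0;m[245:]=0;m[:,:290]=0;m[:,345:]=0
    M=cv2.moments(m,True);return np.array([M['m10'],M['m01']])/M['m00'],M['m00']
for _ in range(3):
    im=r.camera("side");u,a=lab(im);print(u.round(1),a,((plane("side",u,.06)-O)@Zu*1e3).round(0),r.read_clock());r.hold(.3)
x0,y0,k=285,195,10
c=cv2.resize(im[y0:y0+55,x0:x0+75],None,fx=k,fy=k,interpolation=cv2.INTER_CUBIC);c=cv2.convertScaleAbs(c,alpha=1.5,beta=5)
# expected box, unyawed, for comparison: bottom centre at chute x=-X
ca,sa=np.cos(np.radians(18)),np.sin(np.radians(18))
def ch(x,y,z): return O+Zu@(np.array([45+x*ca-z*sa,y,75+x*sa+z*ca])/1e3)
for X,col in((-100,(0,0,255)),(-110,(255,0,255))):
  for z in(0,32):
    pts=[(proj("side",ch(X+a,b,z))-[x0,y0])*k+k/2 for a,b in((25,20),(-25,20),(-25,-20),(25,-20))]
    if z==32 : cv2.polylines(c,[np.int32(pts)],True,col,1)
  print(X,[q.round(0).tolist() for q in pts])
cv2.imwrite("pics/c7.png",c)
E
```

```text
[311.4 223.7] 290.0 [-50.   3.  60.] 16.0833
[311.4 223.6] 294.0 [-50.   3.  60.] 16.4333
[311.5 223.8] 296.0 [-50.   3.  60.] 16.7833
-100 [[272.0, 301.0], [437.0, 269.0], [338.0, 155.0], [173.0, 183.0]]
-110 [[305.0, 295.0], [470.0, 263.0], [370.0, 150.0], [207.0, 178.0]]
```

View pics/c7.png

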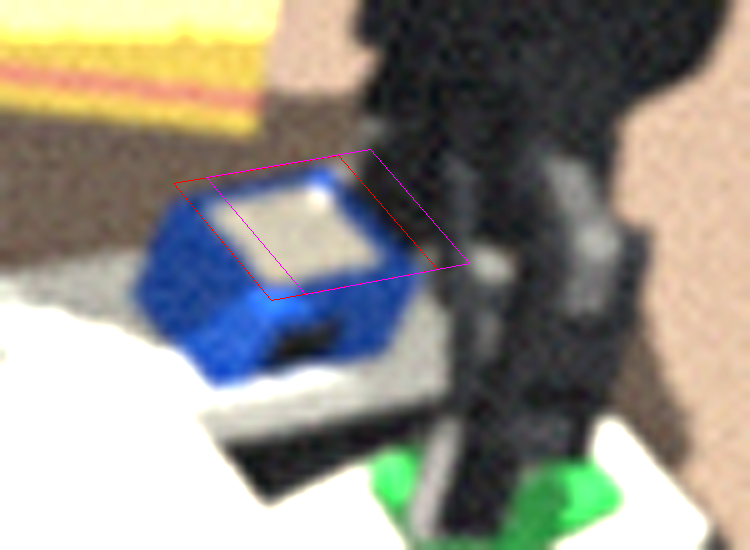

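It matches an untilted box at chute x≈-100 mm, flat on the chute, still, and touching the finger. I'll press 1.5 mm more for margin, check the cartridge stays put, and hand in.

```bash
python3 - <<'E'
from h import *
def lab(im):
    hs=cv2.cvtColor(im,cv2.COLOR_BGR2HSV);m=cv2.inRange(hs,(100,110,30),(130,255,255));m[:205]=0;m[245:]=0;m[:,:290]=0;m[:,345:]=0
    M=cv2.moments(m,True);return np.array([M['m10'],M['m01']])/M['m00']
def F():
    a=[]
    for _ in range(8): a.append(r.read_contact_force()); r.hold(.02)
    return np.mean(a,0).round(2)
print(F())
p,q=pose(50);r.servo_line(p,vel=.01);r.hold(.3)
f=F();us=[]
for _ in range(2): us.append(lab(r.camera("side")));r.hold(.3)
print(f,us,r.read_clock())
if 2.5<f[2]<25 and np.linalg.norm(us[1]-[311.5,223.8])<1.5: print(r.close_job())
E
```

```text
[0.84 0.41 4.78]
[-0.46  0.79  6.65] [array([311.4109589 , 223.67465753]), array([311.44444444, 223.56565657])] 18.65
the job is handed in; nothing more can be done
None
```

I handed the job in at about 19 s of the 29 s allowed, with one finger holding the key fully or almost fully down at about 6.5 N and the other stopping the cartridge, still and flat on the chute about 100 mm below its parked place; no verdict was returned.

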